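Swing the heavy kiln door to its cooling mark and leave it standing still

ROBOT

A 6-joint arm with a two-finger parallel gripper is mounted at the origin on the work surface. World frame = base frame: x ahead of the robot, y to its left, z up, the work surface at z = 0. Lengths are in m, angles in degrees, forces in N, time in s.
With the tool pointing down it reaches from about 0.25 to 0.725 m from the base axis. Payload 9.7 kg.
Tool frame: the origin (TCP) lies midway between the tips of the shut fingers; the grasp point (between the pads) lies 19 mm behind it; z points along the fingers, y is the line along which they close (so a half turn about z gives the same grasp; the last joint's range is limited). The gripper opens to 85 mm and grips with 20 to 120 N. Pads are 22 mm wide; open, the fingers measure 114 mm over their backs; the gripper's body (76 mm by 85 mm) begins 54 mm behind the grasp point. The pads swing forward as they close: fully open they stand 13 mm farther back than shut.
Start: joints at [-71.963, 4.979, 10.078, 95.1, 0, 90], TCP at [0.17, -0.523, 0.231] pointing down, gripper open.
Joint ranges: [-179.16, 179.16], [-48.56, 103.87], [-65.8, 70.77], [-126.05, 130.52], [-82.76, 87.17], [-180, 180]. Speed limits (degrees/s): [127.2, 127.2, 147.25, 180, 180, 180].

INTERFACE

Orientations are given as [roll, pitch, yaw] about the fixed x, y, z axes, in that order (R = Rz(yaw) Ry(pitch) Rx(roll)).
In Python, from workcell import readout, imaging, bot, spotter gives the robot as it stands.
- The arm moves only by the shell command python3 -m jog 'ROWS' [FORCE]. ROWS is JSON, a list of rows, each an object with "rotation": the turn, a rotation vector about the world's x, y, z in degrees, a list of three; "translation": the shift along the world's x, y, z in mm, a list of three; "grip": the finger opening in mm, from 0 to 85.4. In form: [{"rotation": [wx, wy, wz], "translation": [dx, dy, dz], "grip": grip}, ...]. A call has 1 to 20 rows; each row is the pose to reach, as a shift and turn from the pose commanded when the call began; what a row does not reach only later rows make up. A row lasts 1/10 s, in which the tool goes at most 50 mm and 8.59 degrees, less where a joint would pass 70% of its speed; a pose out of reach is approached as far as the arm can. A call with a gripper value outside its range is refused whole. The fingers move at their own pace and stop on an object; FORCE is the grip in N (left out, the last holds). Time passes only in rows, so rows that repeat a pose let the fingers close. It gives the time, the measured TCP pose, the force, the opening and the grip force at its end, in the units of the state.
- readout.get_obs(): the state, without advancing time (a new reading comes with each control period).
- imaging.camera(name): name is "scene" or "side" or "wrist"; returns (picture, depth): 400x640x3 uint8, red, green, blue; 400x640 float32, m along the optical axis (not along the pixel's ray), 0 where there is no reading.
- imaging.camera_info(name): a dict with "vertical_fov" (degrees; the focal length in pixels is half the picture's height over the tangent of half this angle, whatever the lens; pixels are square), "cx", "cy" (the principal point, pixels), "extrinsics" (4x4, takes a point from camera to world coordinates); the wrist camera has in their place "tool_from_camera" (4x4, takes a point from camera to tool coordinates, whose origin is the TCP and whose axes are the flange's). Camera axes: x right, y down, z forward; pixel columns grow to the right and rows downward; lengths in m; the calibration is good to about 2 mm. The wrist camera is an equidistant fisheye: a pixel r from the principal point sees the ray r / f radians off the axis. A picture is of the moment at which its call begins: read the wrist's pose just before it. camera_info takes no time and is no camera call.
- bot.job_done(): hands the job in; it is judged then, once.
Trained networks look in the newest picture that a camera, given by its name, has taken for a name from the list of things; names that differ only in an ending like _2 or _b are one class to them, and where a whole thing is asked for, a point or a joint stands for the part that bears it (a point fixed in the world has none). Each returns a list of dicts, best first, with "confidence" (0 to 1); they miss things now and then, are a little off and sometimes report something else, mostly with a low value. They report only what shows in the picture. A call takes as long as a camera call.
- spotter.spot_in(camera, target): "box" ([centre column, centre row, width, height] in pixels, round what is visible of it).
- spotter.mark_of(camera, target): "uv" ([column, row] in pixels: a listed point, or the origin of a listed thing).
The state is a dict: "time": time; "q": joint angles; "qd": joint speeds; "joint_efforts": joint torques, N m; "ee_pos": TCP position; "tcp_rot": TCP orientation; "wrist_force": force on the tool from outside, world axes, zero at the start; "torque": the same for the moment, N m; "opening": finger opening in m; "grasp_force": force on a finger pad.
Only numpy, scipy, OpenCV 4.12 (cv2) and the standard library are available. Lean on these libraries where they do the work, as an engineer would, in place of code of your own. Each camera call takes 0.05 s, during which the arm holds its last target. There are 200 camera calls.

TASK

The heavy kiln door stands wide open and its handle is off: push it by the sprung bump frame around it towards closed until the door stands over the dark steel marker strip on the table, bring it to rest there, and let go so that it stands still over the strip by itself, untouched, for at least five seconds. Swing it gently: no hard knocks, never let it run shut against the kiln or back against its open stop, do not touch the freshly painted cap on top of the door, and leave the figures standing where they are.

Things in the scene. Friction and masses are not known exactly. Their poses are not given: they have to be found in the camera images.
- kiln: Grey bench kiln, fixed, 460 x 385 x 235 mm high, yaw up to 0.15 rad either way. Origin on the table exactly below the vertical hinge axis of its door. In its own frame it reaches from x = -370 to +90 mm and from its open front at y = -65 mm back to y = -450 mm; the door swings out to its +y side.
- kiln_door (a joint): Opening angle of the heavy door (core with cap), rad: 0 = shut (along the kiln's -x), grows as it opens, clockwise seen from above; 1.57 = along the kiln's +y. Stops at 0 and 1.9. Nominal 6 kg, 0.097 kg m2 about the hinge (true 0.75 to 1.35 times that), damping 0.004 N m s/rad, friction 0.0002 N m: it coasts far, its speed falling over some 20 s. Starts at rest at 1.4 to 1.65.
- mark: Flat dark steel strip, 330 x 30 x 4 mm, fixed on the table. Origin on the table under the hinge axis; the strip runs along its own -x from 60 to 390 mm from there, so it shows beyond the door's free edge. The door is over it when door_cap's -x and the strip's -x point the same way, that is at joint angle = kiln's yaw minus strip's yaw (0.55 to 0.9 rad).
- figure_a: Clay figure 100 mm tall, foot 54 mm across, standing loose beyond the door's reach; origin at the centre of its foot.
- figure_b: Clay figure 85 mm tall, foot 54 mm across, standing loose beyond the door's reach; origin at the centre of its foot.
- figure_c: Clay figure 110 mm tall, foot 54 mm across, standing loose beyond the door's reach; origin at the centre of its foot.
- door_cap (a point): Upper face of the freshly painted flat steel cap on top of the door, middle of its free end, 276 mm from the hinge axis, 236 mm above the table. The cap is 276 x 66 mm, 10 mm thick, 4 mm above the frame plates and set back 22 mm from their outer faces. Not to be touched. Turns with the door; own -x points from the hinge along the door, +y to its outer (opening) side.
- bump_frame (a joint): Turn of the light sprung frame (0.6 kg, 0.025 kg m2) relative to the door, rad, about the same hinge axis and in the same sense as kiln_door; 0 at rest, range -0.075 to 0.075. Torsion spring 0.5 N m/rad, damping 0.015 N m s/rad. With the frame held fast, the door swings on this spring with a period of about 2.8 s and bounces back off it.
- frame_edge (a point): Top of the frame's free end, middle of its width, 290 mm from the hinge axis, 222 mm above the table; turns with the frame, own -x points away from the hinge. Frame: two upright grey steel plates, 30 to 285 mm from the axis, outer faces 55 mm either side of the centre plane (110 mm over all, too wide to grip), plus an end plate; 30 to 222 mm above the table.

How it is judged (in metres and radians):
On the way:
1. the door stands still over the strip, untouched, for 5 s (angle between the x axis of door_cap and the x axis of mark, either way round below 0.1 rad and velocity of joint kiln_door between -0.02 and 0.02 rad/s and contact force between each of the arm, the fingers and kiln below 0.02 N), for 5 s.
At the end, for the whole second after the job is handed in: The door has stood within 0.1 rad of the strip's direction, slower than 0.02 rad/s and untouched, for 5 s, and still does so at the end (angle between the x axis of door_cap and the x axis of mark, either way round below 0.1 rad and velocity of joint kiln_door between -0.02 and 0.02 rad/s).
It fails at once if the door runs shut against the kiln or back against its open stop (value of joint kiln_door below 0.08 rad or value of joint kiln_door above 1.87 rad).
It fails at once if the door is flung (faster than 0.8 rad/s) (velocity of joint kiln_door above 0.8 rad/s or velocity of joint kiln_door below -0.8 rad/s).
It fails at once if the door is knocked hard (more than 35 N) (contact force between any of the fingers, the arm and kiln above 35 N).
It fails at once if the wet cap is touched (contact force between any of the fingers, the arm and kiln_door_c2 above 0.5 N).
It fails at once if a figure is pushed away or knocked over (distance of any of figure_a, figure_b, figure_c from where it was at the start of the episode above 0.03 m or angle between any of figure_a, figure_b, figure_c's own z axis and vertical above 0.5 rad).
It also fails if it takes over 64 s, if anything falls off the work surface, if the arm or the gripper's body presses on something with over 40 N, if the wrist force passes 120 N, or if a joint passes its speed limit or range.

## Working session

There is one attempt and no reset: what is moved stays moved. The work goes in short steps, Python scripts to look and compute and a shell command to move; the robot and the scene stay as the last step left them, time stands still between calls to the robot, and variables do not carry over. Pictures are saved under pics/ and viewed, at most 10 in all, crops included, and the job is handed in when it is done.

```bash
ls; mkdir -p pics
cat > h.py <<'E'
import numpy as np, cv2
from workcell import readout, imaging, bot, spotter
def cam(n):
    i=imaging.camera_info(n); f=200/np.tan(np.radians(i['vertical_fov'])/2); return i,f
def cloud(n):
    im,d=imaging.camera(n); i,f=cam(n); T=np.array(i['extrinsics'])
    v,u=np.mgrid[:400,:640]
    P=np.stack([(u-i['cx'])/f*d,(v-i['cy'])/f*d,d],-1)
    return im,d,P@T[:3,:3].T+T[:3,3]
E
python3 - <<'E'
from h import *
o=readout.get_obs(); print(o)
ims=[]
for n in('scene','side'):
    im,d,P=cloud(n); np.savez(f'{n}0.npz',im=im,d=d,P=P)
    cv2.imwrite(f'pics/{n}0.png',im[...,::-1])
    print(n,np.array(imaging.camera_info(n)['extrinsics']).round(3).tolist())
    for t in('kiln','mark','door_cap','frame_edge','figure_a'):
        for r in spotter.mark_of(n,t)[:3]:
            u,v=r['uv']; 
            ok=0<=int(v)<400 and 0<=int(u)<640
            print(n,t,np.round(r['uv'],1),round(r['confidence'],2),P[int(v),int(u)].round(3) if ok else '')
E
```

```text
pics
{'time': 0.0, 'q': array([-7.19634431e+01,  5.01238677e+00,  1.00344037e+01,  9.50969334e+01,
        6.32776697e-04,  9.00009655e+01]), 'qd': array([-0.1416697 ,  0.02835512, -0.00238433,  0.04176462, -0.0558757 ,
       -0.07660037]), 'joint_efforts': array([-8.41813307e-04, -5.20382988e+01,  4.64809513e+01,  1.60295691e-02,
       -3.11749474e-06, -1.84142834e-06]), 'ee_pos': array([ 0.1702315 , -0.52277334,  0.23057025]), 'tcp_rot': array([-1.79925084e+02, -6.31513763e-04,  1.80355906e+01]), 'wrist_force': array([-0.79101629, -0.98634393,  0.06849964]), 'torque': array([0.04080284, 0.01543805, 0.05427199]), 'grasp_force': 0.0, 'opening': 0.0857203324223328}
scene [[0.923, -0.363, 0.128, 0.437], [-0.385, -0.871, 0.305, -0.277], [0.0, -0.33, -0.944, 0.877], [0.0, 0.0, 0.0, 1.0]]
scene kiln [386.6 313.9] 0.97 [ 0.555 -0.277  0.224]
scene door_cap [368.  155.9] 0.65 [0.653 0.003 0.221]
scene frame_edge [366.5 150.3] 0.57 [0.727 0.112 0.   ]
scene figure_a [344.1 130.6] 0.73 [0.691 0.174 0.027]
scene figure_a [288.9 138.1] 0.73 [0.55  0.211 0.022]
scene figure_a [225.4 162.8] 0.64 [0.381 0.202 0.031]
side [[0.657, 0.456, -0.601, 1.241], [0.754, -0.406, 0.516, -0.658], [-0.008, -0.792, -0.61, 0.915], [0.0, 0.0, 0.0, 1.0]]
side kiln [274.9 305.1] 0.97 [ 0.637 -0.298  0.059]
side kiln [396.1 212.1] 0.33 [0.568 0.21  0.02 ]
side door_cap [368.1 197.3] 0.93 [ 0.65  -0.011  0.239]
side frame_edge [376.8 199.4] 0.61 [0.47  0.226 0.005]
side figure_a [428.4 240.4] 0.93 [0.716 0.178 0.027]
side figure_a [359.8 188.7] 0.52 [0.406 0.21  0.022]
```

```bash
python3 - <<'E'
import cv2,numpy as np
a=cv2.imread('pics/scene0.png');b=cv2.imread('pics/side0.png')
cv2.imwrite('pics/both0.png',np.vstack([a,b])[:, :][:800])
E
python3 -c "
import cv2;a=cv2.imread('pics/both0.png');cv2.imwrite('pics/both0.png',cv2.resize(a,(480,600)))"
```

```text
(no output)
```

View pics/scene0.png

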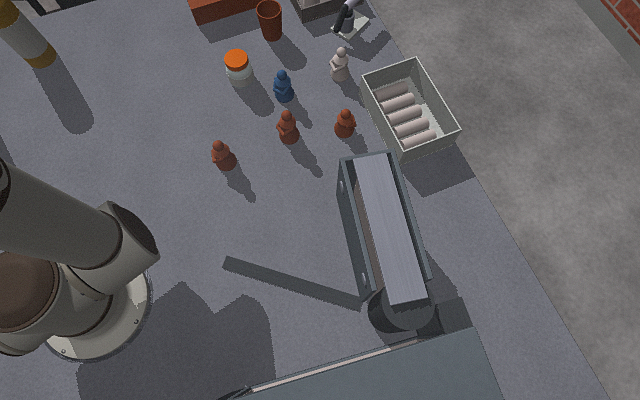

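View pics/side0.png

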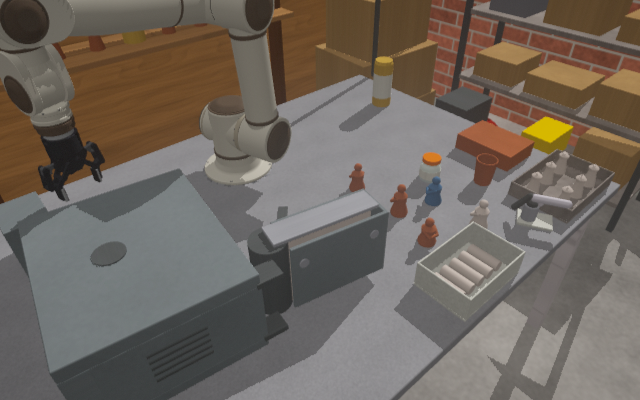

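The scene view shows the door with its cap running from (345,155) to (430,300), the strip from (225,262) to (360,300), and three red figures near (222,155), (288,128) and (345,123). The side view shows the same layout, with the arm parked behind the kiln.

```bash
cat >> h.py <<'E'
def rect(P,zlo,zhi,box):
    m=(P[...,2]>zlo)&(P[...,2]<zhi)&(P[...,0]>box[0])&(P[...,0]<box[1])&(P[...,1]>box[2])&(P[...,1]<box[3])
    return m
E
python3 - <<'E'
from h import *
for n in('scene','side'):
    z=np.load(n+'0.npz'); P=z['P']; im=z['im']
    # cap: high points in front of kiln
    m=rect(P,.225,.25,(.45,.85,-.27,.15)); q=P[m]
    r=cv2.minAreaRect((q[:,:2]*1000).astype(np.float32)); print(n,'cap',m.sum(),q[:,2].mean().round(4),cv2.boxPoints(r).round(0).tolist())
    m=rect(P,.218,.245,(.0,.9,-.9,-.25)); q=P[m]
    if m.sum()>50:
        print('kilntop',m.sum(),np.median(q[:,2]).round(4),cv2.boxPoints(cv2.minAreaRect((q[:,:2]*1000).astype(np.float32))).round(0).tolist())
    m=rect(P,.19,.2245,(.5,.85,-.25,.15)); q=P[m]
    print('frame',m.sum(),cv2.boxPoints(cv2.minAreaRect((q[:,:2]*1000).astype(np.float32))).round(0).tolist())
    g=im.astype(int).sum(-1)
    for u,v in [(200,150),(232,263),(260,272),(300,282),(340,293),(300,300)]: 
        if n=='scene': print(u,v,im[v,u],P[v,u].round(4))
E
```

```text
scene cap 5524 0.2356 [[542.0, -263.0], [638.0, -288.0], [706.0, -18.0], [611.0, 7.0]]
kilntop 12139 0.2347 [[276.0, -301.0], [663.0, -461.0], [736.0, -283.0], [350.0, -123.0]]
frame 2570 [[546.0, -247.0], [655.0, -269.0], [707.0, -1.0], [599.0, 20.0]]
200 150 [113 113 121] [ 0.329   0.2805 -0.004 ]
232 263 [70 74 75] [ 0.3136 -0.0373  0.0033]
260 272 [69 71 76] [ 0.3669 -0.0827  0.0054]
300 282 [70 73 74] [ 0.4436 -0.1395  0.0052]
340 293 [70 72 74] [ 0.5184 -0.1972  0.0024]
300 300 [114 114 122] [ 4.287e-01 -1.764e-01 -1.000e-04]
side cap 2620 0.2368 [[545.0, -268.0], [653.0, -289.0], [711.0, -1.0], [603.0, 21.0]]
kilntop 30706 0.237 [[170.0, -673.0], [636.0, -730.0], [694.0, -254.0], [229.0, -197.0]]
frame 1962 [[548.0, -231.0], [661.0, -255.0], [713.0, 1.0], [601.0, 24.0]]
```

```bash
cat >> h.py <<'E'
def cap_fit(P,d,H=None):
    m=rect(P,.229,.243,(.3,.8,-.30,.15))
    m=cv2.erode(m.astype(np.uint8),np.ones((3,3)))
    n,l,s,c=cv2.connectedComponentsWithStats(m)
    k=1+np.argmax(s[1:,4]); q=P[l==k][:,:2]
    c,wh,a=cv2.minAreaRect((q*1000).astype(np.float32))
    return q,c,wh,a
E
python3 - <<'E'
from h import *
for n in('scene','side'):
    z=np.load(n+'0.npz'); P=z['P']; im=z['im'].astype(int)
    q,c,wh,a=cap_fit(P,z['d']); 
    if n=='side': q=q[(q[:,1]>-.2)] 
    w,V=np.linalg.eigh(np.cov(q.T)); e=V[:,1]*np.sign(V[1,1])
    print(n,'cap',len(q),np.round(c,1),np.round(wh,1),a,'mean',q.mean(0).round(4),'dir',np.degrees(np.arctan2(e[1],e[0])).round(2), 'ext',np.ptp((q-q.mean(0))@e), np.ptp((q-q.mean(0))@V[:,0]), 'end',((q-q.mean(0))@e).max())
    # strip
    g=im.sum(-1); m=rect(P,-.004,.012,(.25,.56,-.24,.0))&(g<245)&(g>150)
    if n=='scene':
        m=cv2.erode(m.astype(np.uint8),np.ones((3,3))); k,l,s,_=cv2.connectedComponentsWithStats(m); k=1+np.argmax(s[1:,4]); q=P[l==k][:,:2]
        w,V=np.linalg.eigh(np.cov(q.T)); e=V[:,1]*np.sign(V[1,1]); print('strip',len(q),q.mean(0).round(4),np.degrees(np.arctan2(e[1],e[0])).round(2),np.ptp((q-q.mean(0))@e),np.ptp((q-q.mean(0))@V[:,0]),((q-q.mean(0))@e).max())
    # kiln top
    m=rect(P,.228,.242,(.0,.9,-.9,-.2)); m=cv2.erode(m.astype(np.uint8),np.ones((3,3))); k,l,s,_=cv2.connectedComponentsWithStats(m); k=1+np.argmax(s[1:,4]);q=P[l==k][:,:2]
    print('kiln',cv2.boxPoints(cv2.minAreaRect((q*1000).astype(np.float32))).round(0).tolist())
E
```

```text
scene cap 5031 [ 622.8 -140.3] [271.2  63. ] 78.92577362060547 mean [ 0.6211 -0.1497] dir 78.79 ext 0.27122665308631766 0.06319137392730864 end 0.14518383164625753
strip 1545 [ 0.4239 -0.1323] 140.37 0.32816769426594483 0.02868733637535199 0.1623502829381332
kiln [[288.0, -306.0], [662.0, -460.0], [702.0, -364.0], [328.0, -209.0]]
side cap 1422 [ 627.3 -139.6] [271.6  66.3] 78.8416976928711 mean [ 0.636  -0.1074] dir 78.28 ext 0.20170567043096363 0.0647682036537857 end 0.10275251888993119
kiln [[181.0, -672.0], [636.0, -728.0], [682.0, -352.0], [227.0, -296.0]]
```

Run:
```python
from h import *
# strip in side view? figures via depth clusters in both
for n in('scene','side'):
    z=np.load(n+'0.npz'); P=z['P']; im=z['im'].astype(int)
    m=(im[...,0]-im[...,2]>35)&rect(P,.01,.13,(.25,.8,.08,.35))
    k,l,s,c=cv2.connectedComponentsWithStats(m.astype(np.uint8))
    for i in range(1,k):
        if s[i,4]>60: q=P[l==i]; print(n,s[i,4],np.median(q,0).round(3),q[:,2].max().round(3))
```

```text
scene 333 [0.691 0.182 0.054] 0.088
scene 281 [0.551 0.222 0.072] 0.109
scene 195 [0.376 0.212 0.068] 0.1
side 284 [0.393 0.212 0.053] 0.104
side 392 [0.569 0.22  0.054] 0.113
side 381 [0.71  0.182 0.047] 0.091
```

```bash
python3 -m jog '[{"rotation":[0,0,0],"translation":[0,0,40],"grip":0},{"rotation":[0,0,0],"translation":[0,0,80],"grip":0},{"rotation":[0,0,-2],"translation":[30,24,80],"grip":0},{"rotation":[0,0,-4],"translation":[65,52,80],"grip":0},{"rotation":[0,0,-6],"translation":[104,83,80],"grip":0},{"rotation":[0,0,-8],"translation":[143,114,80],"grip":0},{"rotation":[0,0,-10],"translation":[182,145,80],"grip":0},{"rotation":[0,0,-12],"translation":[221,176,80],"grip":0},{"rotation":[0,0,-14],"translation":[260,207,80],"grip":0},{"rotation":[0,0,-16],"translation":[299,238,80],"grip":0},{"rotation":[0,0,-18],"translation":[338,269,80],"grip":0},{"rotation":[0,0,-20],"translation":[377,300,80],"grip":0},{"rotation":[0,0,-23],"translation":[416,331,80],"grip":0},{"rotation":[0,0,-26],"translation":[455,362,80],"grip":0},{"rotation":[0,0,-29],"translation":[490,390,80],"grip":0},{"rotation":[0,0,-29],"translation":[520,414,80],"grip":0},{"rotation":[0,0,-29],"translation":[536,427,80],"grip":0},{"rotation":[0,0,-29],"translation":[539,429,80],"grip":0},{"rotation":[0,0,-29],"translation":[539,429,80],"grip":0}]'
```

```text
time: 2.5
ee_pos: [0.7069, -0.1102, 0.3104]
tcp_rot: [-179.3, 0.1, -9.1]
wrist_force: [-0.2, -0.9, 0.7]
opening: -0.0001
grasp_force: 0.0
```

```bash
python3 -m jog '[{"rotation":[0,0,0],"translation":[0,0,0],"grip":0},{"rotation":[0,0,0],"translation":[0,0,0],"grip":0}]'
python3 - <<'E'
from h import *
im,d,P=cloud('side'); o=readout.get_obs()
cv2.imwrite('pics/side1.png',im[...,::-1]); print(o['ee_pos'],o['tcp_rot'],o['q'])
E
```

```text
time: 2.7
ee_pos: [0.7058, -0.1109, 0.3124]
tcp_rot: [-179.3, -0.1, -9.1]
wrist_force: [0.4, 0.5, -0.4]
opening: -0.0
grasp_force: 0.0
[ 0.70589404 -0.11083103  0.31246064] [-1.79303151e+02 -5.85320588e-02 -9.14561141e+00] [ -9.2010107   37.94546901  62.75395442 114.7506272    0.69690548
 179.94459664]
```

View pics/side1.png

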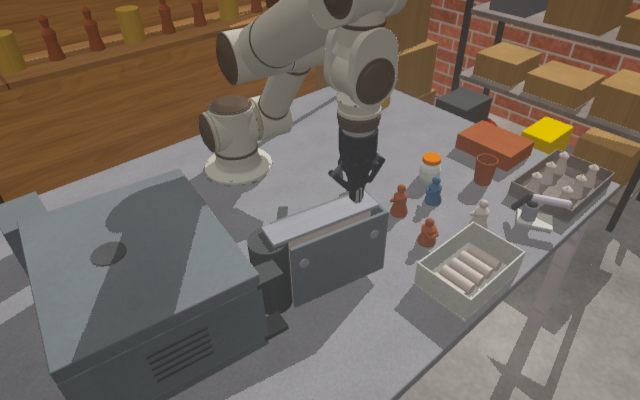

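The side view shows the closed fingertips at about (358,200), above and just outside the door's outer plate. The wrist joint has reached its 180° end, so I turn the yaw back a little and lower the tool.

```bash
python3 -m jog '[{"rotation":[0,0,2],"translation":[2,0,-25],"grip":0},{"rotation":[0,0,4],"translation":[4,0,-50],"grip":0},{"rotation":[0,0,4],"translation":[4,0,-75],"grip":0},{"rotation":[0,0,4],"translation":[4,0,-90],"grip":0},{"rotation":[0,0,4],"translation":[4,0,-105],"grip":0},{"rotation":[0,0,4],"translation":[4,0,-118],"grip":0},{"rotation":[0,0,4],"translation":[4,0,-122],"grip":0},{"rotation":[0,0,4],"translation":[4,0,-122],"grip":0}]'
python3 - <<'E'
from h import *
im,d,P=cloud('side'); o=readout.get_obs()
cv2.imwrite('pics/side2.png',cv2.resize(im[120:330,240:500,::-1],None,fx=2.5,fy=2.5)); print(o['ee_pos'],o['tcp_rot'],o['q'][5],o['wrist_force'])
H=np.array([.598,-.2755]);v=o['ee_pos'][:2]-H;e=np.array([.194,.981]);print(v@e,v@np.array([.981,-.194]))
E
```

```text
time: 3.55
ee_pos: [0.7101, -0.1104, 0.1894]
tcp_rot: [-179.3, 0.0, -5.1]
wrist_force: [0.1, -0.2, 0.6]
opening: -0.0001
grasp_force: 0.0
[ 0.71040361 -0.1103411   0.19011163] [-1.79300864e+02 -2.40374965e-02 -5.09934394e+00] 175.99317432324418 [-0.37147654 -0.58468079 -0.75047918]
0.18382717788181493 0.07822711742518935
```

View pics/side2.png

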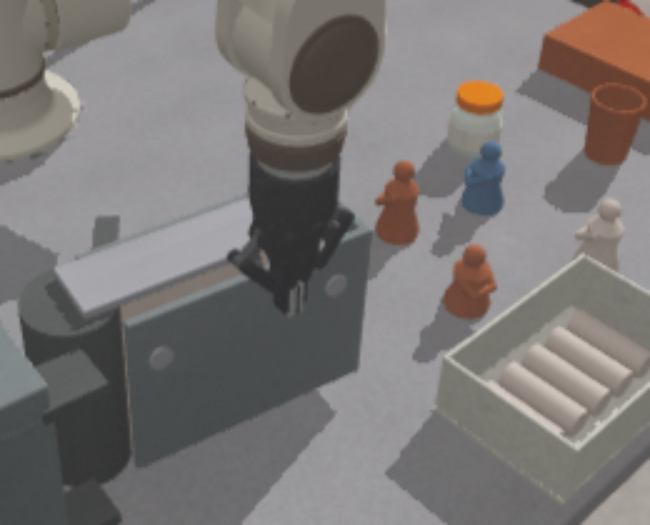

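The crop shows the fingertips at about (290,295), just outside the outer plate and clear of the cap. I now push slowly at 14 mm/s.

```bash
python3 -m jog '[{"rotation":[0,0,0],"translation":[-1.4,0.2,0],"grip":0},{"rotation":[0,0,0],"translation":[-2.8,0.4,0],"grip":0},{"rotation":[0,0,0],"translation":[-4.2,0.6,0],"grip":0},{"rotation":[0,0,0],"translation":[-5.5,0.9,0],"grip":0},{"rotation":[0,0,0],"translation":[-6.9,1.1,0],"grip":0},{"rotation":[0,0,0],"translation":[-8.3,1.3,0],"grip":0},{"rotation":[0,0,0],"translation":[-9.7,1.5,0],"grip":0},{"rotation":[0,0,0],"translation":[-11.1,1.7,0],"grip":0},{"rotation":[0,0,0],"translation":[-12.5,1.9,0],"grip":0},{"rotation":[0,0,0],"translation":[-13.8,2.2,0],"grip":0},{"rotation":[0,0,0],"translation":[-15.2,2.4,0],"grip":0},{"rotation":[0,0,0],"translation":[-16.6,2.6,0],"grip":0},{"rotation":[0,0,0],"translation":[-18,2.8,0],"grip":0},{"rotation":[0,0,0],"translation":[-19.4,3,0],"grip":0},{"rotation":[0,0,0],"translation":[-20.7,3.3,0],"grip":0}]'
cat >> h.py <<'E'
H=np.array([.598,-.2755])
def door():
    t=readout.get_obs()['time']; im,d,P=cloud('scene')
    m=rect(P,.229,.243,(.2,.8,-.30,.15)); r=np.hypot(P[...,0]-H[0],P[...,1]-H[1]); m&=(r<.285)&(r>.03)
    m=cv2.erode(m.astype(np.uint8),np.ones((3,3)))
    k,l,s,c=cv2.connectedComponentsWithStats(m); k=1+np.argmax(s[1:,4]); q=P[l==k][:,:2]
    c,wh,a=cv2.minAreaRect((q*1000).astype(np.float32))
    v=np.array(c)/1000-H
    th=np.degrees(np.arctan2(v[1],v[0]))
    b=cv2.boxPoints((c,wh,a)); e=b[1]-b[0]; f=b[2]-b[1]; e=e if np.hypot(*e)>np.hypot(*f) else f
    ph=np.degrees(np.arctan2(e[1],e[0]))%180
    return t,th,ph,np.round(wh,0),im
E
python3 - <<'E'
from h import *
for i in range(2):
    print(door()[:4])
print(readout.get_obs()['wrist_force'])
E
```

```text
time: 5.1
ee_pos: [0.6899, -0.1068, 0.1893]
tcp_rot: [-179.3, 0.0, -5.1]
wrist_force: [-0.8, 0.4, -0.2]
opening: 0.0
grasp_force: 0.0
(5.1, np.float64(80.31941495572259), np.float32(79.61103), array([255.,  63.]))
(5.15, np.float64(80.58648745279609), np.float32(79.92186), array([268.,  63.]))
[ 0.2013824   0.19032467 -0.58740869]
```

```bash
python3 -m jog '[{"rotation":[0,0,0],"translation":[-1.4,0.2,0],"grip":0},{"rotation":[0,0,0],"translation":[-2.8,0.4,0],"grip":0},{"rotation":[0,0,0],"translation":[-4.2,0.5,0],"grip":0},{"rotation":[0,0,0],"translation":[-5.6,0.6,0],"grip":0},{"rotation":[0,0,0],"translation":[-7,0.8,0],"grip":0},{"rotation":[0,0,0],"translation":[-8.4,0.9,0],"grip":0},{"rotation":[0,0,0],"translation":[-9.8,1,0],"grip":0},{"rotation":[0,0,0],"translation":[-11.2,1.1,0],"grip":0},{"rotation":[0,0,0],"translation":[-12.6,1.2,0],"grip":0},{"rotation":[0,0,0],"translation":[-14,1.3,0],"grip":0},{"rotation":[0,0,0],"translation":[-15.4,1.4,0],"grip":0},{"rotation":[0,0,0],"translation":[-16.8,1.5,0],"grip":0}]'
python3 - <<'E'
from h import *
for i in range(2):
    print(door()[:4])
E
```

```text
time: 6.4
ee_pos: [0.6731, -0.1052, 0.1893]
tcp_rot: [-179.3, 0.0, -5.1]
wrist_force: [-0.6, 0.3, 0.9]
opening: 0.0002
grasp_force: 0.0
(6.4, np.float64(88.36955042918355), np.float32(87.693985), array([269.,  63.]))
(6.45, np.float64(88.51655715594907), np.float32(87.84034), array([269.,  63.]))
```

```bash
sed -i "s/def door():/def door(n='scene'):/; s/cloud('scene')$/cloud(n)/" h.py; python3 -m jog '[{"rotation":[0,0,0],"translation":[4,0,20],"grip":0},{"rotation":[0,0,0],"translation":[6,0,50],"grip":0},{"rotation":[0,0,0],"translation":[6,0,85],"grip":0},{"rotation":[0,0,0],"translation":[4,0,110],"grip":0},{"rotation":[0,0,5],"translation":[-20,-6,120],"grip":0},{"rotation":[0,0,12],"translation":[-55,-14,120],"grip":0},{"rotation":[0,0,19],"translation":[-95,-24,120],"grip":0},{"rotation":[0,0,26],"translation":[-135,-33,120],"grip":0},{"rotation":[0,0,33],"translation":[-175,-43,120],"grip":0},{"rotation":[0,0,40],"translation":[-215,-52,120],"grip":0},{"rotation":[0,0,46],"translation":[-250,-60,120],"grip":0},{"rotation":[0,0,51],"translation":[-272,-64,110],"grip":0},{"rotation":[0,0,51],"translation":[-279,-65,90],"grip":0},{"rotation":[0,0,51],"translation":[-279,-65,60],"grip":0},{"rotation":[0,0,51],"translation":[-279,-65,30],"grip":0},{"rotation":[0,0,51],"translation":[-279,-65,8],"grip":0},{"rotation":[0,0,51],"translation":[-279,-65,0],"grip":0}]'
python3 - <<'E'
from h import *
for n in('scene','side'):
    r=door(n); print(n,r[:4])
    cv2.imwrite(f'pics/{n}3.png',r[4][...,::-1])
o=readout.get_obs();print(o['ee_pos'],o['q'][5])
E
```

```text
time: 8.2
ee_pos: [0.3934, -0.17, 0.1874]
tcp_rot: [-179.2, 0.1, 45.9]
wrist_force: [-1.0, 0.3, 0.9]
opening: 0.0
grasp_force: 0.0
scene (8.2, np.float64(99.8610015434772), np.float32(99.284515), array([ 63., 270.]))
side (8.25, np.float64(97.64763925184242), np.float32(98.97968), array([ 65., 270.]))
[ 0.39381425 -0.17012507  0.188832  ] 110.55303335279378
```

View pics/scene3.png

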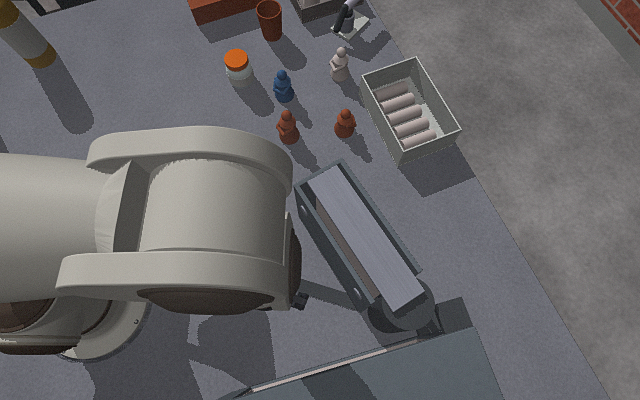

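The scene view shows the door swung to about 99°, cap from (310,180) to (425,295). The gripper is waiting at (300,300) on the inner side, and the arm partly hides the strip.

```bash
python3 -m jog '[{"rotation":[0,0,0],"translation":[0,0,0],"grip":0},{"rotation":[0,0,0],"translation":[0,0,0],"grip":0},{"rotation":[0,0,0],"translation":[0,0,0],"grip":0},{"rotation":[0,0,0],"translation":[0,0,0],"grip":0},{"rotation":[0,0,0],"translation":[0,0,0],"grip":0},{"rotation":[0,0,0],"translation":[0,0,0],"grip":0},{"rotation":[0,0,0],"translation":[0,0,0],"grip":0},{"rotation":[0,0,0],"translation":[0,0,0],"grip":0},{"rotation":[0,0,0],"translation":[0,0,0],"grip":0},{"rotation":[0,0,0],"translation":[0,0,0],"grip":0},{"rotation":[0,0,0],"translation":[0,0,0],"grip":0},{"rotation":[0,0,0],"translation":[0,0,0],"grip":0},{"rotation":[0,0,0],"translation":[0,0,0],"grip":0},{"rotation":[0,0,0],"translation":[0,0,0],"grip":0},{"rotation":[0,0,0],"translation":[0,0,0],"grip":0},{"rotation":[0,0,0],"translation":[0,0,0],"grip":0},{"rotation":[0,0,0],"translation":[0,0,0],"grip":0},{"rotation":[0,0,0],"translation":[0,0,0],"grip":0},{"rotation":[0,0,0],"translation":[0,0,0],"grip":0},{"rotation":[0,0,0],"translation":[0,0,0],"grip":0}]' | head -1
python3 - <<'E'
from h import *
for n in('scene','side'):
    r=door(n); print(n,r[:4])
E
```

```text
time: 10.3
scene (10.3, np.float64(112.49254815678917), np.float32(111.90595), array([ 63., 266.]))
side (10.35, np.float64(110.55155507083353), np.float32(112.13065), array([ 63., 269.]))
```

```bash
python3 -m jog '[{"rotation":[0,0,0],"translation":[0,0,0],"grip":0},{"rotation":[0,0,0],"translation":[0,0,0],"grip":0},{"rotation":[0,0,0],"translation":[0,0,0],"grip":0},{"rotation":[0,0,0],"translation":[0,0,0],"grip":0},{"rotation":[0,0,0],"translation":[0,0,0],"grip":0},{"rotation":[0,0,0],"translation":[0,0,0],"grip":0},{"rotation":[0,0,0],"translation":[0,0,0],"grip":0},{"rotation":[0,0,0],"translation":[0,0,0],"grip":0},{"rotation":[0,0,0],"translation":[0,0,0],"grip":0},{"rotation":[0,0,0],"translation":[0,0,0],"grip":0},{"rotation":[0,0,0],"translation":[0,0,0],"grip":0},{"rotation":[0,0,0],"translation":[0,0,0],"grip":0},{"rotation":[0,0,0],"translation":[0,0,0],"grip":0},{"rotation":[0,0,0],"translation":[0,0,0],"grip":0},{"rotation":[0,0,0],"translation":[0,0,0],"grip":0},{"rotation":[0,0,0],"translation":[0,0,0],"grip":0},{"rotation":[0,0,0],"translation":[0,0,0],"grip":0},{"rotation":[0,0,0],"translation":[0,0,0],"grip":0},{"rotation":[0,0,0],"translation":[0,0,0],"grip":0},{"rotation":[0,0,0],"translation":[0,0,0],"grip":0}]' | head -1
python3 - <<'E'
from h import *
for n in('scene','side'):
    r=door(n); print(n,r[:4])
o=readout.get_obs();v=o['ee_pos'][:2]-H;print(v,np.hypot(*v),np.degrees(np.arctan2(v[1],v[0])))
E
```

```text
time: 12.4
scene (12.4, np.float64(124.1380929244731), np.float32(123.59772), array([ 62., 264.]))
side (12.45, np.float64(122.0893483502378), np.float32(123.646576), array([ 62., 271.]))
[-0.20379387  0.10519045] 0.2293403024484867 152.69898031670158
```

```bash
python3 -m jog '[{"rotation":[0,0,0],"translation":[0,0,0],"grip":0},{"rotation":[0,0,0],"translation":[0,0,0],"grip":0},{"rotation":[0,0,0],"translation":[0,0,0],"grip":0},{"rotation":[0,0,0],"translation":[0,0,0],"grip":0},{"rotation":[0,0,0],"translation":[0,0,0],"grip":0},{"rotation":[0,0,0],"translation":[0,0,0],"grip":0},{"rotation":[0,0,0],"translation":[0,0,0],"grip":0},{"rotation":[0,0,0],"translation":[0,0,0],"grip":0},{"rotation":[0,0,0],"translation":[0,0,0],"grip":0},{"rotation":[0,0,0],"translation":[0,0,0],"grip":0},{"rotation":[0,0,0],"translation":[0,0,0],"grip":0},{"rotation":[0,0,0],"translation":[0,0,0],"grip":0},{"rotation":[0,0,0],"translation":[0,0,0],"grip":0},{"rotation":[0,0,0],"translation":[0,0,0],"grip":0},{"rotation":[0,0,0],"translation":[0,0,0],"grip":0},{"rotation":[0,0,0],"translation":[0,0,0],"grip":0},{"rotation":[0,0,0],"translation":[0,0,0],"grip":0}]' | head -1
python3 - <<'E'
from h import *
for n in('scene','side'):
    r=door(n); print(n,r[:4])
E
```

```text
time: 14.2
scene (14.2, np.float64(133.23677209943293), np.float32(132.80006), array([ 63., 214.]))
side (14.25, np.float64(131.29092067997118), np.float32(132.67517), array([ 62., 275.]))
```

```bash
python3 -m jog '[{"rotation":[0,0,0],"translation":[-0.5,-0.5,0],"grip":0},{"rotation":[0,0,0],"translation":[-1,-1,0],"grip":0},{"rotation":[0,0,0],"translation":[-1.5,-1.6,0],"grip":0},{"rotation":[0,0,0],"translation":[-2,-2.1,0],"grip":0},{"rotation":[0,0,0],"translation":[-2.5,-2.6,0],"grip":0},{"rotation":[0,0,0],"translation":[-3,-3.2,0],"grip":0},{"rotation":[0,0,0],"translation":[-3.4,-3.7,0],"grip":0},{"rotation":[0,0,0],"translation":[-3.9,-4.2,0],"grip":0},{"rotation":[0,0,0],"translation":[-4.4,-4.8,0],"grip":0},{"rotation":[0,0,0],"translation":[-4.9,-5.3,0],"grip":0},{"rotation":[0,0,0],"translation":[-5.4,-5.8,0],"grip":0},{"rotation":[0,0,0],"translation":[-5.9,-6.4,0],"grip":0},{"rotation":[0,0,0],"translation":[-6.4,-6.9,0],"grip":0},{"rotation":[0,0,0],"translation":[-6.9,-7.4,0],"grip":0},{"rotation":[0,0,0],"translation":[-7.3,-8,0],"grip":0},{"rotation":[0,0,0],"translation":[-7.8,-8.5,0],"grip":0},{"rotation":[0,0,0],"translation":[-8.3,-9,0],"grip":0},{"rotation":[0,0,0],"translation":[-8.8,-9.5,0],"grip":0},{"rotation":[0,0,0],"translation":[-9.3,-10.1,0],"grip":0},{"rotation":[0,0,0],"translation":[-9.8,-10.6,0],"grip":0}]' | head -2
python3 - <<'E'
from h import *
for n in('side',):
    r=door(n); print(n,r[:4]); o=readout.get_obs();print(o['wrist_force'],o['joint_efforts'][:1])
E
python3 -m jog '[{"rotation":[0,0,0],"translation":[-0.7,-0.8,0],"grip":0},{"rotation":[0,0,0],"translation":[-1.2,-1.3,0],"grip":0},{"rotation":[0,0,0],"translation":[-1.7,-1.8,0],"grip":0},{"rotation":[0,0,0],"translation":[-2.2,-2.3,0],"grip":0},{"rotation":[0,0,0],"translation":[-2.7,-2.9,0],"grip":0}]' | head -2
python3 - <<'E'
from h import *
for n in('side',):
    r=door(n); print(n,r[:4])
E
```

```text
time: 16.3
ee_pos: [0.3844, -0.181, 0.1893]
side (16.3, np.float64(139.5422827952707), np.float32(140.96936), array([ 62., 271.]))
[-0.19321936  0.105292   -0.04004001] [0.14865863]
time: 16.85
ee_pos: [0.3817, -0.1838, 0.1893]
side (16.85, np.float64(139.26012366999606), np.float32(140.69173), array([ 62., 273.]))
```

```bash
python3 -m jog '[{"rotation":[0,0,0],"translation":[-3,-3,0],"grip":0},{"rotation":[0,0,0],"translation":[-10,-11,0],"grip":0},{"rotation":[0,0,0],"translation":[-20,-22,0],"grip":0},{"rotation":[0,0,0],"translation":[-27,-29,0],"grip":0},{"rotation":[0,0,0],"translation":[-28,-30,0],"grip":0}]' | head -2
python3 - <<'E'
from h import *
for n in('side','side'):
    r=door(n); print(n,r[:4])
E
python3 -m jog '[{"rotation":[0,0,0],"translation":[0,0,0],"grip":0},{"rotation":[0,0,0],"translation":[0,0,0],"grip":0},{"rotation":[0,0,0],"translation":[0,0,0],"grip":0},{"rotation":[0,0,0],"translation":[0,0,0],"grip":0},{"rotation":[0,0,0],"translation":[0,0,0],"grip":0},{"rotation":[0,0,0],"translation":[0,0,0],"grip":0},{"rotation":[0,0,0],"translation":[0,0,0],"grip":0},{"rotation":[0,0,0],"translation":[0,0,0],"grip":0},{"rotation":[0,0,0],"translation":[0,0,0],"grip":0},{"rotation":[0,0,0],"translation":[0,0,0],"grip":0}]' | head -2
python3 - <<'E'
from h import *
for n in('side','scene'):
    r=door(n); print(n,r[:4])
E
```

```text
time: 17.4
ee_pos: [0.3529, -0.2147, 0.1894]
side (17.4, np.float64(138.88877191127048), np.float32(140.19556), array([ 61., 271.]))
side (17.45, np.float64(138.866414099136), np.float32(140.42609), array([ 61., 273.]))
time: 18.5
ee_pos: [0.3537, -0.2138, 0.1893]
side (18.5, np.float64(138.3772618257693), np.float32(139.84665), array([ 62., 272.]))
scene (18.55, np.float64(140.17707196024475), np.float32(139.84666), array([ 62., 256.]))
```

```bash
python3 -m jog '[{"rotation":[0,0,0],"translation":[0,0,0],"grip":0},{"rotation":[0,0,0],"translation":[0,0,0],"grip":0},{"rotation":[0,0,0],"translation":[0,0,0],"grip":0},{"rotation":[0,0,0],"translation":[0,0,0],"grip":0},{"rotation":[0,0,0],"translation":[0,0,0],"grip":0},{"rotation":[0,0,0],"translation":[0,0,0],"grip":0},{"rotation":[0,0,0],"translation":[0,0,0],"grip":0},{"rotation":[0,0,0],"translation":[0,0,0],"grip":0},{"rotation":[0,0,0],"translation":[0,0,0],"grip":0},{"rotation":[0,0,0],"translation":[0,0,0],"grip":0},{"rotation":[0,0,0],"translation":[0,0,0],"grip":0},{"rotation":[0,0,0],"translation":[0,0,0],"grip":0},{"rotation":[0,0,0],"translation":[0,0,0],"grip":0},{"rotation":[0,0,0],"translation":[0,0,0],"grip":0},{"rotation":[0,0,0],"translation":[0,0,0],"grip":0},{"rotation":[0,0,0],"translation":[0,0,0],"grip":0},{"rotation":[0,0,0],"translation":[0,0,0],"grip":0},{"rotation":[0,0,0],"translation":[0,0,0],"grip":0},{"rotation":[0,0,0],"translation":[0,0,0],"grip":0},{"rotation":[0,0,0],"translation":[0,0,0],"grip":0}]' | head -1
python3 - <<'E'
from h import *
for n in('side','scene'):
    r=door(n); print(n,r[:4])
E
python3 -m jog '[{"rotation":[0,0,0],"translation":[0,0,0],"grip":0},{"rotation":[0,0,0],"translation":[0,0,0],"grip":0},{"rotation":[0,0,0],"translation":[0,0,0],"grip":0},{"rotation":[0,0,0],"translation":[0,0,0],"grip":0},{"rotation":[0,0,0],"translation":[0,0,0],"grip":0},{"rotation":[0,0,0],"translation":[0,0,0],"grip":0},{"rotation":[0,0,0],"translation":[0,0,0],"grip":0},{"rotation":[0,0,0],"translation":[0,0,0],"grip":0},{"rotation":[0,0,0],"translation":[0,0,0],"grip":0},{"rotation":[0,0,0],"translation":[0,0,0],"grip":0},{"rotation":[0,0,0],"translation":[0,0,0],"grip":0},{"rotation":[0,0,0],"translation":[0,0,0],"grip":0},{"rotation":[0,0,0],"translation":[0,0,0],"grip":0},{"rotation":[0,0,0],"translation":[0,0,0],"grip":0},{"rotation":[0,0,0],"translation":[0,0,0],"grip":0},{"rotation":[0,0,0],"translation":[0,0,0],"grip":0},{"rotation":[0,0,0],"translation":[0,0,0],"grip":0},{"rotation":[0,0,0],"translation":[0,0,0],"grip":0},{"rotation":[0,0,0],"translation":[0,0,0],"grip":0},{"rotation":[0,0,0],"translation":[0,0,0],"grip":0}]' | head -1
python3 - <<'E'
from h import *
for n in('side','scene'):
    r=door(n); print(n,r[:4])
cv2.imwrite('pics/scene4.png',r[4][...,::-1])
E
```

```text
time: 20.6
side (20.6, np.float64(137.71661465218455), np.float32(139.1786), array([ 61., 248.]))
scene (20.65, np.float64(139.35112563566804), np.float32(139.03227), array([ 63., 266.]))
time: 22.7
side (22.7, np.float64(137.20468075670658), np.float32(138.52362), array([ 62., 270.]))
scene (22.75, np.float64(139.12304671633055), np.float32(138.83072), array([ 63., 264.]))
```

View pics/scene4.png

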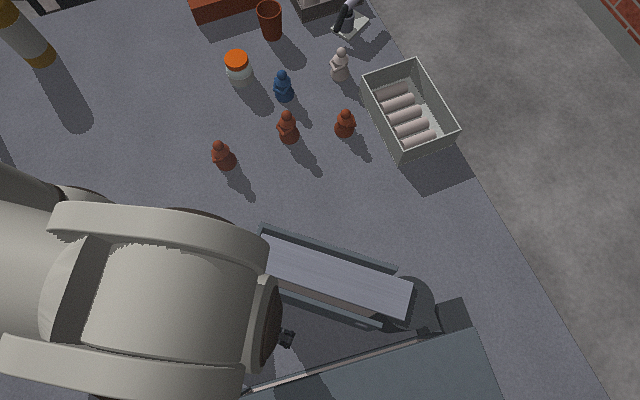

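The scene view shows the door over the strip direction, cap from (262,235) to (412,310). The gripper is clear of the frame at (285,340), and the figures stand where they were.

```bash
python3 -m jog '[{"rotation":[0,0,0],"translation":[0,0,0],"grip":0},{"rotation":[0,0,0],"translation":[0,0,0],"grip":0},{"rotation":[0,0,0],"translation":[0,0,0],"grip":0},{"rotation":[0,0,0],"translation":[0,0,0],"grip":0},{"rotation":[0,0,0],"translation":[0,0,0],"grip":0},{"rotation":[0,0,0],"translation":[0,0,0],"grip":0},{"rotation":[0,0,0],"translation":[0,0,0],"grip":0},{"rotation":[0,0,0],"translation":[0,0,0],"grip":0},{"rotation":[0,0,0],"translation":[0,0,0],"grip":0},{"rotation":[0,0,0],"translation":[0,0,0],"grip":0},{"rotation":[0,0,0],"translation":[0,0,0],"grip":0},{"rotation":[0,0,0],"translation":[0,0,0],"grip":0},{"rotation":[0,0,0],"translation":[0,0,0],"grip":0},{"rotation":[0,0,0],"translation":[0,0,0],"grip":0},{"rotation":[0,0,0],"translation":[0,0,0],"grip":0},{"rotation":[0,0,0],"translation":[0,0,0],"grip":0},{"rotation":[0,0,0],"translation":[0,0,0],"grip":0},{"rotation":[0,0,0],"translation":[0,0,0],"grip":0},{"rotation":[0,0,0],"translation":[0,0,0],"grip":0},{"rotation":[0,0,0],"translation":[0,0,0],"grip":0}]' | head -1
python3 - <<'E'
from h import *
for n in('side','scene'):
    r=door(n); print(n,r[:4])
print(bot.job_done())
E
```

```text
time: 24.8
side (24.8, np.float64(137.2522924965581), np.float32(138.615), array([ 62., 270.]))
scene (24.85, np.float64(139.10152621332546), np.float32(138.83545), array([ 63., 263.]))
the job is handed in; nothing more can be done
None
```

I handed the job in at about 25 s: by the cameras, the door came to rest about 1.7° (0.03 rad) from the strip's direction and had stood untouched for over 5 s, but no verdict came back.

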